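Gauge the depth of a blind bore with a collared rod

ROBOT

A 7-joint arm with a two-finger parallel gripper is mounted at the origin on a cart in front of the work surface, level with it; the furniture and walls round the work are solid. World frame = base frame: x ahead of the robot, y to its left, z up, the work surface at z = 0. Lengths are in m, angles in rad, forces in N, time in s.
With the tool pointing down it reaches from about 0.425 to 0.975 m from the base axis. Payload 16.7 kg.
Tool frame: the origin (TCP) lies where the fingers leave the gripper's body, on its centre line; the fingertips stand 73 mm ahead of it and the grasp point (between the pads) lies 54 mm ahead of it; z points along the fingers, y is the direction in which the jaws open and shut (so a half turn about z gives the same grasp; the last joint's range is limited). The gripper opens to 85 mm and grips with 20 to 120 N. Pads are 22 mm wide; open, the fingers measure 114 mm over their backs; the gripper's body (76 mm by 85 mm) begins 54 mm behind the grasp point. The pads swing forward as they close: fully open they stand 13 mm farther back than shut.
Start: joints at [1.141, 0.426, 0.074, 1.606, -0.034, 1.111, -0.067], TCP at [0.187, -0.649, 0.304] pointing down, gripper open.
Joint ranges: [-2.85, 2.85], [-0.5, 2.14], [-1.23, 1.37], [0.21, 2.46], [-1.02, 4.16], [0.16, 2.05], [-2.73, 2.73]. Speed limits (rad/s): [1.89, 1.89, 2.39, 2.39, 3.01, 3.01, 3.01].

INTERFACE

Orientations are given as a unit quaternion [x, y, z, w].
In Python, from station import bot gives the robot as it stands.
- The arm moves only by the tool arm_command, never from a script. Its argument "plan" is a list that holds one entry, the list of rows, each a list of 7 numbers: the shift along the tool's x, y, z in mm, then the turn, a rotation vector about the tool's x, y, z in degrees, then the finger opening in mm, from 0 to 85.4. A call has 1 to 12 rows; each row shifts and turns the pose as measured when the row begins, along the tool's axes as they then stand; what a row does not reach is not made up. A row lasts 1/12 s, in which the tool goes at most 41.7 mm and 7.16 degrees, less where a joint would pass 70% of its speed; a pose out of reach is approached as far as the arm can. A call with a gripper value outside its range is refused whole. The fingers move at their own pace and stop on an object; the grip force is fixed at half the most. Time passes only in rows, so rows that do not move let the fingers close. It gives the time, the measured TCP pose, the force and the opening at its end, in the units of the state.
- bot.read_state(): the state, without advancing time (a new reading comes with each control period).
- bot.grab_frame(name): name is "side" or "top"; returns the picture (384x512x3 uint8, blue, green, red); there is no depth.
- bot.camera_params(name): a dict with "fx", "fy", "cx", "cy" (pixels), "origin" and "rotation" of the camera in the world. Camera axes: x right, y down, z forward; pixel columns grow to the right and rows downward; lengths in m; the calibration is good to about 2 mm. A picture is of the moment at which its call begins. camera_params takes no time and is no camera call.
- bot.hand_in(): hands the job in, once; it reports no verdict.
Trained networks look in the newest picture that a camera, given by its name, has taken for a name from the list of things; names that differ only in an ending like _2 or _b are one class to them, and where a whole thing is asked for, a point or a joint stands for the part that bears it (a point fixed in the world has none). Each returns a list of dicts, best first, with "score" (0 to 1); they miss things now and then, are a little off and sometimes report something else, mostly with a low value. They report only what shows in the picture. A call takes as long as a camera call.
- bot.recognise(camera, query): "centre" ([x, y, z] in m, in world coordinates, good to about 4 mm: the middle of the surface that is visible of it).
- bot.regions_of(camera, query): "pixels" (384x512 bool, what is visible of it).
The state is a dict: "clock": time; "qpos": joint angles; "qd": joint speeds; "effort": joint torques, N m; "tool_pos": TCP position; "orientation": TCP orientation; "force": force on the tool from outside, world axes, zero at the start; "wrist_torque": the same for the moment, N m; "width": finger opening in m.
Only numpy, scipy, OpenCV 4.12 (cv2) and the standard library are available. Lean on these libraries where they do the work, as an engineer would, in place of code of your own. Each camera call takes 0.05 s, during which the arm holds its last target. There are 200 camera calls.

TASK

Measure the depth of the blind bore in the steel housing: take the depth rod upright out of its wooden stand and push it down into the bore until its tip rests fully home on the bottom, letting the housing's top face push the friction collar up the rod. Be gentle, press just hard enough to feel the bottom and don't jam it, and leave the rod standing there, released, with its collar lying on the face so that the depth is marked. Don't disturb the other things on the bench.

Things in the scene. Friction and masses are not known exactly. Their poses are not given: they have to be found in the camera images.
- housing: Steel housing, fixed: block 78 x 70 x 66 mm on a foot plate 118 (x) x 70 x 12 mm, flat top face 78 mm up. Origin under its centre, z up. A blind bore 16.8 mm across goes straight down from the centre of the top. Its depth varies from 33 to 57 mm and no pose tells it: it must be felt. The bottom is flat and rigid; more than 45 N on it or on the housing spoils the piece.
- bore_mouth (a point): Centre of the bore's mouth, in the plane of the housing's top face.
- stand: Light wooden storage block, fixed, 60 x 60 x 34 mm on a foot 92 x 60 x 8 mm; the rod stands in its central socket (18.8 mm across, 22 mm deep). Origin at the centre of the underside.
- depth_rod: Loose steel depth rod, 170 mm long, about 0.22 kg with collar, at first standing in the stand. Origin at the centre of the tip (lower end), z along the rod to the handle. Up to 125 mm it is 15 mm in diameter (2 to 3 mm chamfer at the tip); from 125 to 170 mm a round, coarsely knurled handle 22 mm in diameter, to be gripped from above; it does not slip in the fingers.
- rod_tip (a point): Centre of the rod's lower end.
- rod_handle (a point): Middle of the handle, 149 mm above the tip.
- collar (a joint): How far (m) the brass collar has slid up the rod. The collar (34 mm outside, 14 mm high, a 6 mm screw stub at one side) grips the rod by friction: about 6 N slides it, more than the rod's weight, and it stays where it is left. At 0, the start, its underside is 24 mm above the tip; it can go up to 0.08.
- collar_under (a point): Centre of the collar's underside, on the rod's axis.
- ring: Bystander: plain steel ring lying flat, 52 mm across, 14 mm high. Origin under its centre.
- bolt: Bystander: hexagon bolt standing on its head, 28 mm across, 71 mm high. Origin under its centre.
- flange: Bystander: steel flange with a hub, 68 mm across, 32 mm high. Origin under its centre.
- vblock: Bystander: dark V-block, 40 x 60 x 56 mm. Origin under its centre.
- oil: Bystander: small oil bottle standing, 48 mm across, 138 mm high. Origin under its centre.

How it is judged:
By the outcome, as a careful person would: the job done as asked, in the order asked, and still so for the second after the job is handed in, with the robot touching nothing.
It also fails if it takes over 48 s, if anything falls off the work surface, if the arm or the gripper's body presses on something with over 40 N, if the wrist force passes 120 N, or if a joint passes its speed limit or range.

## Working session

There is one attempt and no reset: what is moved stays moved. The work goes in short steps, Python scripts to look and compute and a tool call to move; the robot and the scene stay as the last step left them, time stands still between calls to the robot, and variables do not carry over. Pictures are saved under pics/ and viewed, about 8 in all and at most 12, crops included, and the job is handed in when it is done.

Besides the shell and the picture viewer there is one more tool, called after "Emit:" by a JSON object that holds its "api" and its "payload", one argument or row to a line. arm_command: Moves the arm, as the interface text tells. Its arguments: {"type":"object","properties":{"plan":{"type":"array"}},"required":["plan"]}

```bash
ls; mkdir -p pics; python3 - <<'E'
from station import bot
import cv2
s=bot.read_state();print(s)
for n in("side","top"):
    cv2.imwrite(f"pics/{n}0.png",bot.grab_frame(n))
    p=bot.camera_params(n);print(n,p)
    for q in("housing","stand","depth_rod","collar","rod_handle","bore_mouth"):
        try:
            r=bot.recognise(n,q);print(q,[(d['centre'],d['score']) for d in r[:2]])
        except Exception as e:print(q,e)
a=cv2.imread("pics/side0.png");b=cv2.imread("pics/top0.png")
E
```

```text
pics
{'clock': 0.0, 'qpos': array([ 1.14050884,  0.42672668,  0.07384923,  1.60660948, -0.03409607,
        1.11078852, -0.06714927]), 'qd': array([ 0.00043418,  0.00035297,  0.00076023,  0.00112212, -0.00037275,
        0.00148474,  0.00107573]), 'effort': array([ 5.50992972e-04, -9.49834156e+01,  3.76053169e+00, -4.63511610e+01,
        1.90560054e-02,  1.02540196e-02, -2.84675400e-05]), 'tool_pos': array([ 0.18694295, -0.64827075,  0.30321295]), 'orientation': array([ 9.90166214e-01,  1.39894474e-01, -1.36661737e-04, -6.21503971e-04]), 'force': array([-0.21058866,  0.07024153, -0.40565009]), 'wrist_torque': array([-0.03604812, -0.00090066,  0.0108353 ]), 'width': 0.08488048420431626}
side {'fx': 486.16800296468017, 'fy': 486.16800296468017, 'cx': 250.50858090061325, 'cy': 192.83670319754233, 'origin': array([0.51286406, 0.82271177, 0.72505706]), 'rotation': array([-0.03860373,  0.8916299 , -0.450725  ,  0.01878433])}
housing [([0.5723, 0.1653, 0.0557], 0.7)]
stand [([0.5359, -0.1837, 0.0183], 0.7)]
depth_rod [([0.5442, -0.2024, 0.113], 0.7)]
collar []
rod_handle [([0.5384, -0.2073, 0.1133], 0.57)]
bore_mouth [([0.5728, 0.1607, 0.0571], 0.97)]
top {'fx': 478.4304127157907, 'fy': 478.4304127157907, 'cx': 250.25612357344562, 'cy': 195.93223505671116, 'origin': array([ 0.47125725, -0.01915426,  1.1454518 ]), 'rotation': array([ 0.70708386, -0.70374314,  0.05568731, -0.04095032])}
housing [([0.5646, 0.1341, 0.0793], 0.64), ([0.5324, -0.2075, 0.044], 0.24)]
stand [([0.5288, -0.2065, 0.0281], 0.69)]
depth_rod [([0.5399, -0.2055, 0.097], 0.83)]
collar [([0.5358, -0.204, 0.0432], 0.65), ([0.5725, 0.1333, 0.0775], 0.37)]
rod_handle [([0.5375, -0.2089, 0.0959], 0.64)]
bore_mouth [([0.5724, 0.1362, 0.0782], 0.92)]
```

View pics/side0.png

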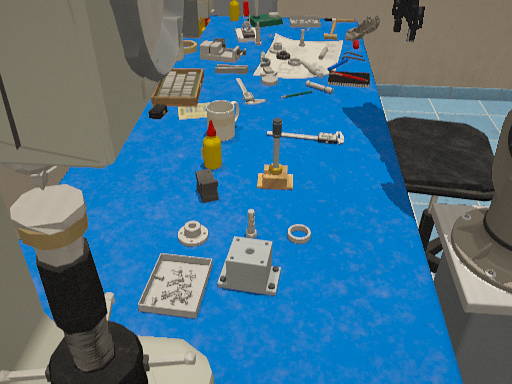

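View pics/top0.png

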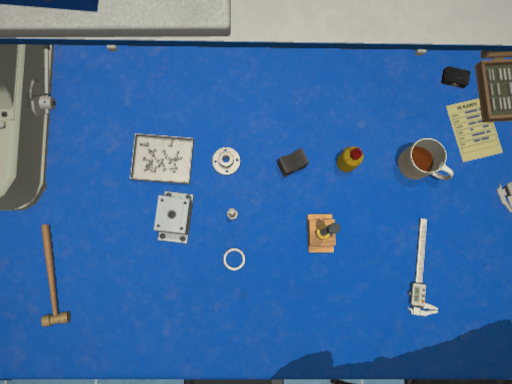

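The side view shows the rod in its stand at about (277,150) and the housing at (250,262), with the bore at (248,245). In the top view the bore is at (172,214) and the handle at (333,228). Next I'll refine these two points and zoom in.

```bash
cat > h.py <<'E'
import numpy as np,cv2
from scipy.spatial.transform import Rotation as R
from station import bot
def ray(n,uv):
    p=bot.camera_params(n);d=np.array([(uv[0]-p['cx'])/p['fx'],(uv[1]-p['cy'])/p['fy'],1.])
    return np.array(p['origin']),R.from_quat(p['rotation']).apply(d)
def at_z(n,uv,z):
    o,d=ray(n,uv);return o+d*(z-o[2])/d[2]
def proj(n,X):
    p=bot.camera_params(n);c=R.from_quat(p['rotation']).inv().apply(np.array(X)-p['origin'])
    return np.array([p['fx']*c[...,0]/c[...,2]+p['cx'],p['fy']*c[...,1]/c[...,2]+p['cy']]).T
def tri(u,v):
    (a,d),(b,e)=ray("side",u),ray("top",v)
    t=np.linalg.lstsq(np.c_[d,-e],b-a,rcond=None)[0]
    P,Q=a+d*t[0],b+e*t[1];return (P+Q)/2,np.linalg.norm(P-Q)
def cen(n,q):
    r=bot.regions_of(n,q)
    if not r:return None
    y,x=np.nonzero(r[0]['pixels']);return (x.mean(),y.mean(),len(x),x.min(),x.max(),y.min(),y.max(),round(r[0]['score'],2))
E
python3 - <<'E'
from h import *
for n in("side","top"):
    im=bot.grab_frame(n)
    for q in("rod_handle","housing","stand","depth_rod","bore_mouth"):
        try:print(n,q,cen(n,q))
        except Exception as e:print(q,e)
    c=[(277,155),(250,250)] if n=="side" else [(327,230),(174,215)]
    cv2.imwrite(f"pics/{n}1.png",np.hstack([cv2.resize(im[v-40:v+40,u-30:u+30] ,None,fx=6,fy=6,interpolation=cv2.INTER_CUBIC) for u,v in c]))
for b in((.5724,.136),):
    for n in("side","top"):print(n,proj(n,[*b,.078]))
E
```

```text
side rod_handle (np.float64(275.9182242990654), np.float64(147.24766355140187), 428, np.int64(269), np.int64(281), np.int64(118), np.int64(173), 0.56)
side housing (np.float64(249.33056916698078), np.float64(266.9917075009423), 2653, np.int64(216), np.int64(279), np.int64(237), np.int64(294), 0.65)
side stand (np.float64(274.6692789968652), np.float64(179.03918495297805), 638, np.int64(257), np.int64(292), np.int64(165), np.int64(188), 0.77)
side depth_rod (np.float64(276.0945674044266), np.float64(145.20925553319918), 497, np.int64(269), np.int64(282), np.int64(117), np.int64(173), 0.8)
side bore_mouth (np.float64(250.00462249614793), np.float64(266.6171032357473), 2596, np.int64(218), np.int64(280), np.int64(237), np.int64(294), 0.74)
top rod_handle (np.float64(327.17625899280574), np.float64(229.88489208633092), 278, np.int64(316), np.int64(339), np.int64(222), np.int64(238), 0.75)
top housing (np.float64(173.4950088079859), np.float64(216.047563123899), 1703, np.int64(154), np.int64(193), np.int64(189), np.int64(242), 0.86)
top stand (np.float64(319.8679012345679), np.float64(232.57901234567902), 810, np.int64(308), np.int64(335), np.int64(212), np.int64(251), 0.8)
top depth_rod (np.float64(326.9612676056338), np.float64(229.76408450704224), 284, np.int64(316), np.int64(339), np.int64(222), np.int64(238), 0.69)
top bore_mouth (np.float64(173.91661667666466), np.float64(215.86922615476905), 1667, np.int64(154), np.int64(193), np.int64(191), np.int64(242), 0.75)
side [249.85747249 250.98543371]
top [170.81064499 215.79463589]
```

View pics/side1.png

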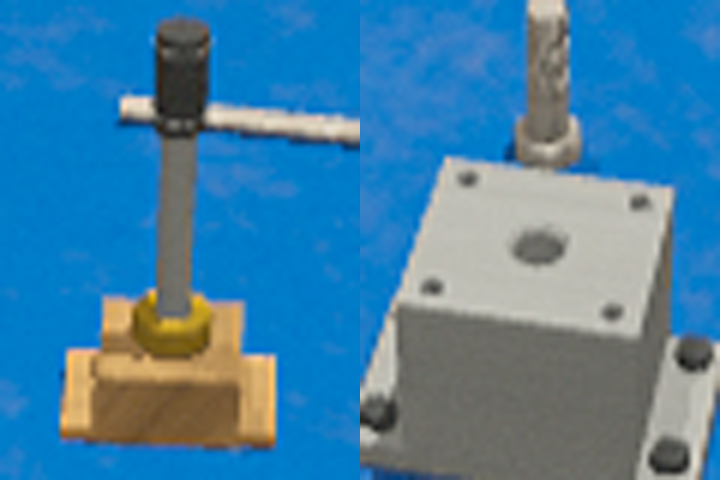

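View pics/top1.png

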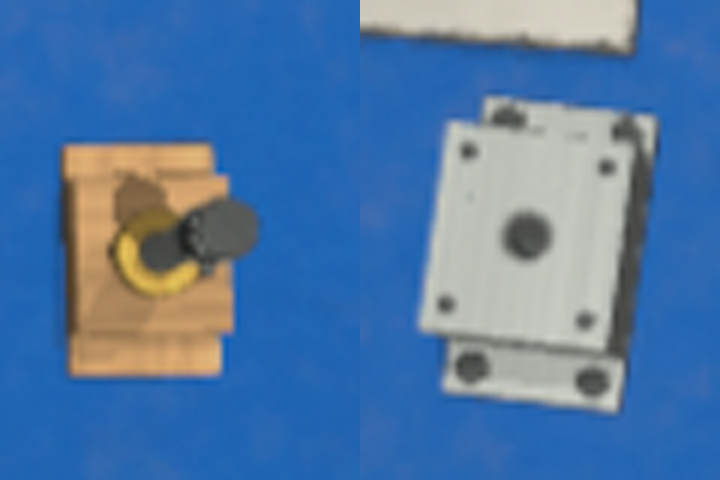

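Crop readings: in the side view the handle top is at (277.3,119.8), the handle bottom at (276.4,136) and the bore at (249.4,250.8). In the top view the handle top is at (335.2,227.4), the collar at (322.8,231.8) and the bore at (171.4,214.1).

```bash
python3 - <<'E'
from h import *
np.set_printoptions(precision=4,suppress=True)
print("bore tri",tri((249.4,250.8),(171.4,214.1)),at_z("side",(249.4,250.8),.078),at_z("top",(171.4,214.1),.078))
print("handle top",tri((277.3,119.8),(335.2,227.4)),at_z("side",(277.3,119.8),.19),at_z("top",(335.2,227.4),.19))
print("handle bottom",at_z("side",(276.4,136.),.145))
print("collar",tri((275.4,165.9),(322.8,231.8)),at_z("side",(275.4,165.9),.058),at_z("top",(322.8,231.8),.058))
s=bot.read_state();print(R.from_quat(s['orientation']).as_matrix())
E
```

```text
bore tri (array([0.5748, 0.1348, 0.0775]), np.float64(0.002868808887619042)) [0.5733 0.1356 0.078 ] [0.5762 0.1348 0.078 ]
handle top (array([ 0.5391, -0.2114,  0.1804]), np.float64(0.003540167740325043)) [ 0.5369 -0.1928  0.19  ] [ 0.5402 -0.2095  0.19  ]
handle bottom [ 0.5376 -0.196   0.145 ]
collar (array([ 0.5388, -0.2083,  0.0517]), np.float64(0.002293788846885517)) [ 0.5374 -0.1985  0.058 ] [ 0.5395 -0.2072  0.058 ]
[[ 0.9609  0.2771  0.    ]
 [ 0.2771 -0.9609  0.    ]
 [ 0.     -0.     -1.    ]]
```

Emit:
{"api": "arm_command", "payload": {
  "plan": [
    [[34, -24, 0, 0, 0, 0, 85], [34, -24, 0, 0, 0, 0, 85], [34, -24, 0, 0, 0, 0, 85], [34, -24, 0, 0, 0, 0, 85], [34, -24, 0, 0, 0, 0, 85], [34, -24, 0, 0, 0, 0, 85], [34, -24, 0, 0, 0, 0, 85], [34, -24, 0, 0, 0, 0, 85], [34, -24, 0, 0, 0, 0, 85], [34, -24, 0, 0, 0, 0, 85], [34, -24, 0, 0, 0, 0, 85], [34, -24, 0, 0, 0, 0, 85]]
  ]
}}

```text
clock: 2.3
tool_pos: [0.4965, -0.2619, 0.3031]
orientation: [0.991, 0.132, -0.001, 0.003]
force: [0.8, -0.6, -0.2]
width: 0.0848
```

```bash
cat >> h.py <<'E'
np.set_printoptions(precision=4,suppress=True)
def to(x,y,z):
    s=bot.read_state();r=R.from_quat(s['orientation']);M=r.as_matrix()
    print("t",s['clock'],"pos",s['tool_pos'],"force",s['force'],"w",s['width'])
    print("shift mm",M.T@(np.array([x,y,z])-s['tool_pos'])*1e3)
    zt=M[:,2];print("zaxis",zt,"level rotvec deg",np.degrees(M.T@np.cross(zt,[0,0,-1])), "yaw x-axis",np.degrees(np.arctan2(M[1,0],M[0,0])))
E
python3 -c "
from h import *
to(.539,-.2105,.270)"
```

```text
t 2.3 pos [ 0.4965 -0.2619  0.3031] force [ 0.8363 -0.5892 -0.1522] w 0.08481842170751876
shift mm [ 54.5759 -38.6913  32.804 ]
zaxis [-0.0004 -0.0061 -1.    ] level rotvec deg [ 0.3304  0.1111 -0.    ] yaw x-axis 15.158779095723515
```

Emit:
{"api": "arm_command", "payload": {
  "plan": [
    [[28, -20, 10, 0, 0, 0, 85], [22, -16, 15, 0.2, 0.1, 0, 85], [5, -3, 7, 0.2, 0, 0, 85], [0, 0, 0, 0, 0, 0, 85]]
  ]
}}

```text
clock: 2.63
tool_pos: [0.5467, -0.1981, 0.2712]
orientation: [0.99, 0.138, 0.002, -0.001]
force: [-0.4, 0.2, 0.3]
width: 0.0849
```

```bash
python3 - <<'E'
from h import *
to(.539,-.2105,.270)
a=bot.grab_frame("side");b=bot.grab_frame("top")
f=lambda im,u,v:cv2.resize(im[v-50:v+50,u-50:u+50],None,fx=4,fy=4,interpolation=cv2.INTER_CUBIC)
cv2.imwrite("pics/pre.png",np.hstack([f(a,277,140),f(b,330,230)]))
p=bot.read_state()['tool_pos'];M=R.from_quat(bot.read_state()['orientation']).as_matrix()
for n in("side","top"):print(n,proj(n,p),proj(n,p+M[:,2]*.054))
E
```

```text
t 2.6333 pos [ 0.5467 -0.1981  0.2712] force [-0.3777  0.2193  0.269 ] w 0.08489534463978757
shift mm [-10.8412   9.829    1.1272]
zaxis [ 0.0045  0.0031 -1.    ] level rotvec deg [-0.1011 -0.2987 -0.    ] yaw x-axis 15.810630864647008
side [274.6647  85.3307] [273.822  107.2325]
top [338.7908 221.0689] [333.0638 223.2601]
```

View pics/pre.png

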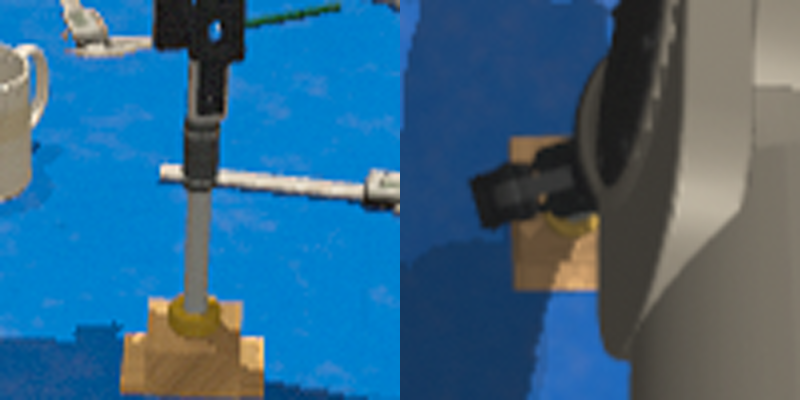

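The side crop shows the fingers just above and in front of the handle. The arm hides it in the top view. The move overshot by about 14 mm, so I'll correct that.

Emit:
{"api": "arm_command", "payload": {
  "plan": [
    [[-7, 6, 0, -0.1, -0.2, 0, 85], [-3, 3, 0, 0, 0, 0, 85], [0, 0, 0, 0, 0, 0, 85]]
  ]
}}

```text
clock: 2.98
tool_pos: [0.5362, -0.2164, 0.2738]
orientation: [0.991, 0.134, 0.001, 0.002]
force: [0.3, -0.5, 0.1]
width: 0.0848
```

```bash
python3 -c "
from h import *
to(.539,-.2105,.215)"
```

```text
t 2.9833 pos [ 0.5362 -0.2164  0.2738] force [ 0.3075 -0.4717  0.0943] w 0.08484655692999893
shift mm [ 4.1601 -5.1343 58.813 ]
zaxis [ 0.0027 -0.0029 -1.    ] level rotvec deg [ 0.1993 -0.1051  0.    ] yaw x-axis 15.41043677235155
```

Emit:
{"api": "arm_command", "payload": {
  "plan": [
    [[2, -3, 0, 0.1, -0.1, 0, 85], [1, -1, 0, 0, 0, 0, 85], [0, 0, 0, 0, 0, 0, 85], [0, 0, 0, 0, 0, 0, 85], [0, 0, 0, 0, 0, 0, 85]]
  ]
}}

```text
clock: 3.4
tool_pos: [0.5368, -0.2146, 0.2754]
orientation: [0.991, 0.131, 0.001, 0.002]
force: [-0.5, -0.6, 0.1]
width: 0.0853
```

```bash
python3 -c "
from h import *
to(.539,-.2105,.215)"
```

```text
t 3.4 pos [ 0.5368 -0.2146  0.2754] force [-0.4915 -0.5527  0.0605] w 0.08527996005802979
shift mm [ 3.146  -3.6349 60.3963]
zaxis [ 0.0021 -0.003  -1.    ] level rotvec deg [ 0.1993 -0.0704 -0.    ] yaw x-axis 15.08624065301516
```

Emit:
{"api": "arm_command", "payload": {
  "plan": [
    [[2, -2, 12, 0.2, -0.1, 0, 85], [2, -2, 12, 0.1, 0, 0, 85], [1, -1, 12, 0, 0, 0, 85], [0, 0, 10, 0, 0, 0, 85], [0, 0, 4, 0, 0, 0, 85], [0, 0, 0, 0, 0, 0, 85], [0, 0, 0, 0, 0, 0, 85]]
  ]
}}

```text
clock: 3.98
tool_pos: [0.5405, -0.2066, 0.219]
orientation: [0.991, 0.132, -0.001, -0.002]
force: [-0.2, -0.0, -1.1]
width: 0.0849
```

```bash
python3 -c "
from h import *
to(.539,-.2105,.215)"
```

```text
t 3.9833 pos [ 0.5405 -0.2066  0.219 ] force [-0.2031 -0.008  -1.0821] w 0.08486740809384549
shift mm [-2.4507  3.4355  3.9871]
zaxis [-0.0033  0.0033 -1.    ] level rotvec deg [-0.2346  0.1328 -0.    ] yaw x-axis 15.188648711860642
```

Emit:
{"api": "arm_command", "payload": {
  "plan": [
    [[-2, 3, 4, -0.2, 0.1, 0, 85], [0, 0, 0, 0, 0, 0, 85], [0, 0, 0, 0, 0, 0, 85], [0, 0, 0, 0, 0, 0, 85]]
  ]
}}

```text
clock: 4.32
tool_pos: [0.5395, -0.2108, 0.2155]
orientation: [0.991, 0.132, 0.0, 0.0]
force: [-0.6, 1.1, 0.7]
width: 0.085
```

```bash
python3 - <<'E'
from h import *
to(.539,-.2105,.215)
a=bot.grab_frame("side")
cv2.imwrite("pics/pre2.png",cv2.resize(a[80:200,217:337],None,fx=5,fy=5,interpolation=cv2.INTER_CUBIC))
E
```

```text
t 4.3167 pos [ 0.5395 -0.2108  0.2155] force [-0.6021  1.1122  0.7353] w 0.08502090654830767
shift mm [-0.4282 -0.3952  0.4934]
zaxis [ 0.0008 -0.0004 -1.    ] level rotvec deg [ 0.0355 -0.0349  0.    ] yaw x-axis 15.162906062789824
```

View pics/pre2.png

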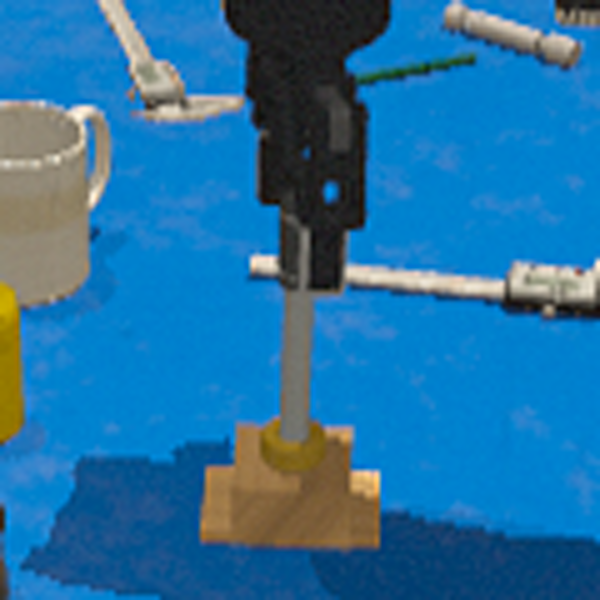

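The handle is between the fingers: it lies behind the near finger at crop (310,250), and the collar on the stand is at (293,445). Closing now.

Emit:
{"api": "arm_command", "payload": {
  "plan": [
    [[0, 0, 0, 0, 0, 0, 18], [0, 0, 0, 0, 0, 0, 18], [0, 0, 0, 0, 0, 0, 18], [0, 0, 0, 0, 0, 0, 15], [0, 0, 0, 0, 0, 0, 15], [0, 0, 0, 0, 0, 0, 15], [0, 0, 0, 0, 0, 0, 15], [0, 0, 0, 0, 0, 0, 15], [0, 0, 0, 0, 0, 0, 15], [0, 0, 0, 0, 0, 0, 15]]
  ]
}}

```text
clock: 5.2
tool_pos: [0.54, -0.2107, 0.2168]
orientation: [0.991, 0.132, 0.001, 0.001]
force: [-0.9, 0.3, 0.5]
width: 0.0203
```

Emit:
{"api": "arm_command", "payload": {
  "plan": [
    [[0, 0, -5, 0, 0, 0, 10], [0, 0, -8, 0, 0, 0, 10], [0, 0, -10, 0, 0, 0, 10], [0, 0, -12, 0, 0, 0, 10], [0, 0, -14, 0, 0, 0, 10], [0, 0, -16, 0, 0, 0, 10], [0, 0, -16, 0, 0, 0, 10], [0, 0, -10, 0, 0, 0, 10], [0, 0, -5, 0, 0, 0, 10], [0, 0, 0, 0, 0, 0, 10]]
  ]
}}

```text
clock: 6.03
tool_pos: [0.539, -0.2104, 0.3226]
orientation: [0.991, 0.132, 0.001, 0.001]
force: [-0.4, -0.9, -2.5]
width: 0.0206
```

```bash
python3 -c "
from h import *
to(.576,.136,.325)"
```

```text
t 6.0333 pos [ 0.539  -0.2104  0.3226] force [-0.395  -0.9363 -2.4771] w 0.02058560230647341
shift mm [ 126.3814 -324.646    -2.5977]
zaxis [ 0.0027 -0.0009 -1.    ] level rotvec deg [ 0.0892 -0.1371  0.    ] yaw x-axis 15.179068841581971
```

Emit:
{"api": "arm_command", "payload": {
  "plan": [
    [[6, -14, 0, 0, 0, 0, 10], [10, -26, 0, 0, 0, 0, 10], [13, -34, 0, 0, 0, 0, 10], [13, -34, 0, 0, 0, 0, 10], [13, -34, 0, 0, 0, 0, 10], [13, -34, 0, 0, 0, 0, 10], [13, -34, 0, 0, 0, 0, 10], [13, -34, 0, 0, 0, 0, 10], [10, -26, 0, 0, 0, 0, 10], [6, -16, 0, 0, 0, 0, 10], [3, -8, 0, 0, 0, 0, 10], [0, 0, 0, 0, 0, 0, 10]]
  ]
}}

```text
clock: 7.03
tool_pos: [0.5695, 0.1146, 0.3147]
orientation: [0.992, 0.129, -0.003, 0.0]
force: [-1.0, -0.6, -2.6]
width: 0.0205
```

```bash
python3 -c "
from h import *
to(.576,.136,.325)"
```

```text
t 7.0333 pos [0.5695 0.1146 0.3147] force [-0.9502 -0.5799 -2.6306] w 0.020542612347048506
shift mm [ 11.7537 -19.0514 -10.3502]
zaxis [-0.0058 -0.0017 -1.    ] level rotvec deg [0.0108 0.3477 0.    ] yaw x-axis 14.862617219187356
```

Emit:
{"api": "arm_command", "payload": {
  "plan": [
    [[8, -14, 0, 0, 0.2, 0, 10], [3, -5, 0, 0, 0.1, 0, 10], [0, 0, 0, 0, 0, 0, 10], [0, 0, 0, 0, 0, 0, 10], [0, 0, 0, 0, 0, 0, 10], [0, 0, 0, 0, 0, 0, 10]]
  ]
}}

```text
clock: 7.53
tool_pos: [0.5752, 0.1291, 0.3126]
orientation: [0.992, 0.126, -0.002, 0.002]
force: [0.2, -0.6, -2.5]
width: 0.0206
```

```bash
python3 - <<'E'
from h import *
to(.575,.135,.300)
a=bot.grab_frame("side");b=bot.grab_frame("top")
f=lambda im,u,v:cv2.resize(im[v-60:v+60,u-48:u+48],None,fx=4,fy=4,interpolation=cv2.INTER_CUBIC)
cv2.imwrite("pics/pre3.png",np.hstack([f(a,250,215),f(b,175,215)]))
for n in("side","top"):print(n,proj(n,[.575,.135,.098]),proj(n,[.575,.135,.122]))
E
```

```text
t 7.5333 pos [0.5752 0.1291 0.3126] force [ 0.1781 -0.6129 -2.4721] w 0.020560803653220966
shift mm [ 1.3106 -5.829  12.5694]
zaxis [-0.0039 -0.0039 -1.    ] level rotvec deg [0.1613 0.2737 0.    ] yaw x-axis 14.532926406665739
side [248.5511 242.8488] [248.5372 233.3442]
top [169.9909 213.7464] [168.3654 212.6324]
```

View pics/pre3.png

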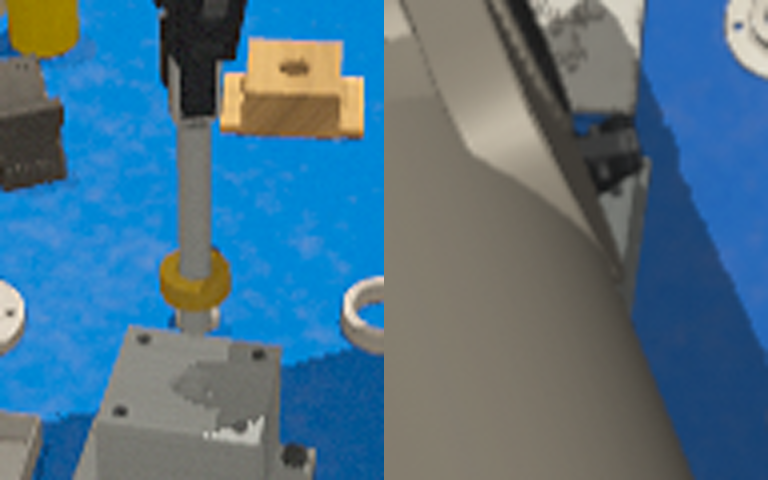

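The side view shows the rod axis at crop (196,·), with the tip at about (197,330), which is full-image (250.9,237.1). The top view is blocked by the arm. I'll now measure the rod axis and the bore to sub-pixel precision in the side view.

```bash
python3 - <<'E'
from h import *
def edges(im,rows,u0,w=14,inv=False):
    out=[]
    for v in rows:
        l=cv2.resize((im[v:v+1,u0-w:u0+w+1,0].astype(float)-im[v:v+1,u0-w:u0+w+1,2]).astype(np.float32),None,fx=10,fy=1,interpolation=cv2.INTER_LINEAR)[0]
        hi=np.median(np.r_[l[:40],l[-40:]]);lo=np.median(l[len(l)//2-15:len(l)//2+15]);m=l<(hi+lo)/2
        c=len(l)//2;i=c
        while i>0 and m[i]:i-=1
        j=c
        while j<len(l)-1 and m[j]:j+=1
        out.append((v,((i+j)/2+.5)/10-.5+u0-w,(j-i)/10))
    return np.array(out)
a=bot.grab_frame("side");s0=cv2.imread("pics/side0.png");t0=cv2.imread("pics/top0.png")
E1=edges(a,range(190,216),251);print(E1[::5]);p=np.polyfit(E1[:,0],E1[:,1],1);print("axis at 237",np.polyval(p,237),p)
E0=edges(s0,range(140,161),276);p0=np.polyfit(E0[:,0],E0[:,1],1);print(E0[::5],p0)
def dark(im,u,v,r=5):
    g=cv2.cvtColor(im,6)[v-r:v+r+1,u-r:u+r+1].astype(float);print(g.astype(int)[::2]);w=np.clip(np.percentile(g,85)-10-g,0,None)
    y,x=np.mgrid[v-r:v+r+1,u-r:u+r+1];return (x*w).sum()/w.sum(),(y*w).sum()/w.sum()
bs=dark(s0,249,251,6);bt=dark(t0,171,214,6);print("bore",bs,bt,tri(bs,bt),at_z("side",bs,.078),at_z("top",bt,.078))
s=bot.read_state();M=R.from_quat(s['orientation']).as_matrix();P=lambda k:s['tool_pos']+M[:,2]*k
print("expected axis px", [proj("side",P(k)) for k in(.10,.15,.204)])
v=[proj("side",P(k))[1] for k in(.10,.15)];print("seen u",np.polyval(p,v))
# at grasp, TCP (.5397,-.2107): 
print("stand rod expected",proj("side",[.5397,-.2107,.14]),proj("side",[.5397,-.2107,.07]),"seen",np.polyval(p0,[proj("side",[.5397,-.2107,z])[1] for z in(.14,.07)]))
print("stand top cam",at_z("top",(335.2,227.4),.182),at_z("top",(322.8,231.8),.050))
E
```

```text
[[190.   250.     8.9 ]
 [195.   250.     8.9 ]
 [200.   250.15   8.6 ]
 [205.   250.15   8.4 ]
 [210.   250.2    8.5 ]
 [215.   250.15   8.2 ]]
axis at 237 250.44071794871795 [  0.0099 248.0869]
[[140.   276.35   6.2 ]
 [145.   276.1    6.3 ]
 [150.   275.7    6.3 ]
 [155.   275.7    6.1 ]
 [160.   275.5    6.1 ]] [ -0.0499 283.3807]
[[191 190 191 189 193 190 191 192 192 191 190 191 190]
 [190 191 191 187 178 179 182 179 169 180 186 189 188]
 [189 188 174 157 119 117 111 107 128 129 161 157 190]
 [189 177 145 104 105 109 108 107 109 100  93 163 190]
 [188 191 182 157 120  99  97 103  98 137 178 186 189]
 [190 188 187 190 191 191 188 191 190 187 188 187 187]
 [189 189 187 187 188 187 188 188 188 187 186 186 186]]
[[190 192 190 189 192 192 193 194 193 192 194 194 193]
 [190 191 187 178 162 140 136 135 156 172 190 193 193]
 [191 189 174 129  90  78  78  77  80  97 140 182 194]
 [192 183 149 101  72  76  77  78  78  82 117 172 195]
 [192 187 167 120  87  66  77  89  90 109 148 189 196]
 [191 188 187 183 171 151 139 145 160 188 195 194 197]
 [191 189 190 191 192 192 195 194 194 196 195 195 198]]
bore (np.float64(249.41269319302862), np.float64(250.88589279842157)) (np.float64(171.23643987040214), np.float64(213.93028397179341)) (array([0.575 , 0.1352, 0.0776]), np.float64(0.0032904763442466066)) [0.5733 0.1358 0.078 ] [0.5766 0.1352 0.078 ]
expected axis px [array([248.8319, 192.6624]), array([248.9617, 214.5034]), array([249.0925, 236.5142])]
seen u [250.0004 250.2173]
stand rod expected [275.7443 134.7427] [274.8489 159.1927] seen [276.6524 275.4314]
stand top cam [ 0.5407 -0.2111  0.182 ] [ 0.54   -0.2086  0.05  ]
```

Emit:
{"api": "arm_command", "payload": {
  "plan": [
    [[1, -4, 6, 0.2, 0.3, 0, 10], [1, -3, 6, 0, 0, 0, 10], [0, 0, 4, 0, 0, 0, 10], [0, 0, 0, 0, 0, 0, 10], [0, 0, 0, 0, 0, 0, 10]]
  ]
}}

```text
clock: 8.1
tool_pos: [0.5752, 0.1374, 0.2947]
orientation: [0.992, 0.127, 0.001, -0.001]
force: [-0.0, -0.2, -2.0]
width: 0.0206
```

```bash
python3 -c "
from h import *
to(.5757,.1356,.291)"
```

```text
t 8.1 pos [0.5752 0.1374 0.2947] force [-0.0408 -0.2493 -2.0004] w 0.020609160288400118
shift mm [0.0383 1.8395 3.7297]
zaxis [ 0.0008  0.0016 -1.    ] level rotvec deg [-0.0757 -0.0674 -0.    ] yaw x-axis 14.54291705379838
```

Emit:
{"api": "arm_command", "payload": {
  "plan": [
    [[0, 2, 1, -0.1, -0.1, 0, 10], [0, 0, 1, 0, 0, 0, 10], [0, 0, 0, 0, 0, 0, 10], [0, 0, 0, 0, 0, 0, 10]]
  ]
}}

```text
clock: 8.43
tool_pos: [0.5758, 0.1352, 0.2924]
orientation: [0.992, 0.127, -0.001, 0.0]
force: [0.1, -0.0, -2.8]
width: 0.021
```

```bash
python3 - <<'E'
from h import *
to(.5757,.1356,.288)
a=bot.grab_frame("side")
cv2.imwrite("pics/pre4.png",cv2.resize(a[195:275,210:290],None,fx=7,fy=7,interpolation=cv2.INTER_CUBIC))
E
```

```text
t 8.4333 pos [0.5758 0.1352 0.2924] force [ 0.1494 -0.0482 -2.8187] w 0.020994043791215496
shift mm [ 0.0081 -0.444   4.4348]
zaxis [-0.0009 -0.001  -1.    ] level rotvec deg [ 0.0422  0.065  -0.    ] yaw x-axis 14.554119547118813
```

View pics/pre4.png

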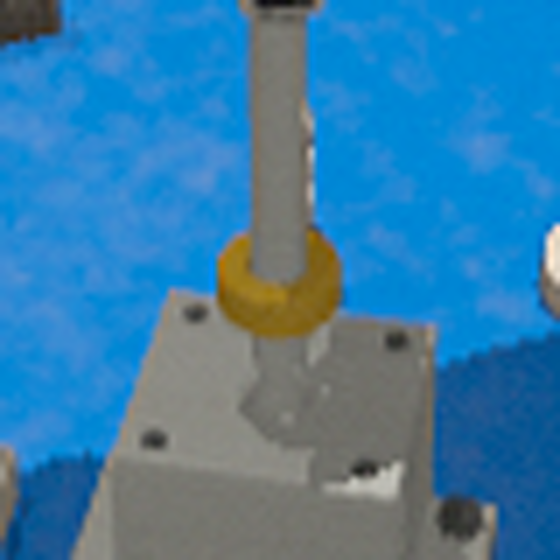

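The rod tip is at about crop (280,375), hiding the bore mouth, and the collar is at (280,280). The rod looks well centred, so I'll feel my way down.

Emit:
{"api": "arm_command", "payload": {
  "plan": [
    [[0, 0, 3, 0, 0.1, 0, 10], [0, 0, 3, 0, 0, 0, 10], [0, 0, 3, 0, 0, 0, 10], [0, 0, 2, 0, 0, 0, 10], [0, 0, 2, 0, 0, 0, 10]]
  ]
}}

```text
clock: 8.9
tool_pos: [0.576, 0.1352, 0.2788]
orientation: [0.992, 0.127, 0.001, 0.0]
force: [-0.9, 0.5, -2.4]
width: 0.0202
```

```bash
python3 -c "
from h import *
to(.5757,.1356,.270)"
```

```text
t 8.9 pos [0.576  0.1352 0.2788] force [-0.8637  0.4987 -2.4033] w 0.020214942419030917
shift mm [-0.2097 -0.4474  8.7515]
zaxis [ 0.002  -0.0002 -1.    ] level rotvec deg [ 0.0421 -0.1098  0.    ] yaw x-axis 14.546575661725278
```

Emit:
{"api": "arm_command", "payload": {
  "plan": [
    [[0, 0, 3, 0, -0.1, 0, 10], [0, 0, 3, 0, 0, 0, 10], [0, 0, 3, 0, 0, 0, 10], [0, 0, 3, 0, 0, 0, 10], [0, 0, 1, 0, 0, 0, 10]]
  ]
}}

```text
clock: 9.32
tool_pos: [0.5758, 0.1352, 0.2638]
orientation: [0.992, 0.127, -0.0, 0.0]
force: [-0.7, -0.6, -2.7]
width: 0.0205
```

```bash
python3 -c "
from h import *
to(.5757,.1356,.252)"
```

```text
t 9.3167 pos [0.5758 0.1352 0.2638] force [-0.718  -0.6095 -2.7267] w 0.02049618839678816
shift mm [-0.0192 -0.4176 11.823 ]
zaxis [-0.0005 -0.0009 -1.    ] level rotvec deg [ 0.0398  0.0415 -0.    ] yaw x-axis 14.553351878558873
```

Emit:
{"api": "arm_command", "payload": {
  "plan": [
    [[0, 0, 2, 0, 0, 0, 10], [0, 0, 2, 0, 0, 0, 10], [0, 0, 2, 0, 0, 0, 10], [0, 0, 2, 0, 0, 0, 10], [0, 0, 2, 0, 0, 0, 10]]
  ]
}}

```text
clock: 9.73
tool_pos: [0.5763, 0.1354, 0.2539]
orientation: [0.992, 0.127, 0.0, 0.0]
force: [-2.2, -1.1, 3.9]
width: 0.0204
```

Emit:
{"api": "arm_command", "payload": {
  "plan": [
    [[0, 0, 2, 0, 0, 0, 10], [0, 0, 2, 0, 0, 0, 10]]
  ]
}}

```text
clock: 9.9
tool_pos: [0.5762, 0.1354, 0.25]
orientation: [0.992, 0.127, 0.0, 0.0]
force: [-2.6, -0.7, 4.2]
width: 0.0206
```

Emit:
{"api": "arm_command", "payload": {
  "plan": [
    [[0, 0, 2, 0, 0, 0, 10], [0, 0, 2, 0, 0, 0, 10]]
  ]
}}

```text
clock: 10.07
tool_pos: [0.5772, 0.1358, 0.2476]
orientation: [0.992, 0.127, 0.002, 0.0]
force: [-5.8, -2.5, 44.7]
width: 0.0203
```

That's a firm stop at about 34 mm depth, with 44.7 N at the wrist. I'll relax at once with zero-shift rows.

Emit:
{"api": "arm_command", "payload": {
  "plan": [
    [[0, 0, 0, 0, 0, 0, 10]]
  ]
}}

```text
clock: 10.15
tool_pos: [0.5773, 0.1358, 0.248]
orientation: [0.992, 0.127, 0.002, 0.0]
force: [-3.8, -1.6, -3.7]
width: 0.0208
```

```bash
python3 -c "
from h import *
to(.5757,.1356,.2476)
print(bot.read_state()['wrist_torque'])"
```

```text
t 10.15 pos [0.5773 0.1358 0.248 ] force [-3.8074 -1.6052 -3.678 ] w 0.020765447441136425
shift mm [-1.6478 -0.2132  0.4163]
zaxis [ 0.0046 -0.0001 -1.    ] level rotvec deg [ 0.0708 -0.254  -0.    ] yaw x-axis 14.535473768089766
[-0.6138  1.3295 -0.0174]
```

Emit:
{"api": "arm_command", "payload": {
  "plan": [
    [[-0.5, 0, -1, 0.1, -0.3, 0, 10], [-0.5, 0, 0, 0, 0, 0, 10], [0, 0, 0, 0, 0, 0, 10]]
  ]
}}

```text
clock: 10.4
tool_pos: [0.5761, 0.1353, 0.2482]
orientation: [0.992, 0.126, -0.001, -0.0]
force: [-0.4, 0.7, -2.5]
width: 0.0209
```

```bash
python3 -c "
from h import *
to(.5757,.1356,.2476)
print(bot.read_state()['wrist_torque'])"
```

```text
t 10.4 pos [0.5761 0.1353 0.2482] force [-0.361   0.664  -2.5252] w 0.020902982493906565
shift mm [-0.3153 -0.3891  0.5526]
zaxis [-0.002   0.0001 -1.    ] level rotvec deg [-0.0346  0.111   0.    ] yaw x-axis 14.534208274302594
[ 0.0228 -0.044   0.0219]
```

Free now, with no lateral load. I'll press again in half-millimetre steps.

Emit:
{"api": "arm_command", "payload": {
  "plan": [
    [[0, 0, 0.5, 0, 0.1, 0, 10]]
  ]
}}

```text
clock: 10.48
tool_pos: [0.5764, 0.1354, 0.2478]
orientation: [0.992, 0.126, 0.0, -0.0]
force: [-0.6, -0.9, 13.6]
width: 0.0206
```

Emit:
{"api": "arm_command", "payload": {
  "plan": [
    [[0, 0, 0.5, 0, 0, 0, 10]]
  ]
}}

```text
clock: 10.57
tool_pos: [0.5768, 0.1355, 0.2479]
orientation: [0.992, 0.126, 0.001, -0.0]
force: [-2.6, -1.0, 12.5]
width: 0.0207
```

Emit:
{"api": "arm_command", "payload": {
  "plan": [
    [[0, 0, 0.5, 0, 0, 0, 10]]
  ]
}}

```text
clock: 10.65
tool_pos: [0.5771, 0.1356, 0.2479]
orientation: [0.992, 0.126, 0.001, -0.0]
force: [-3.4, -1.8, 9.0]
width: 0.0202
```

Emit:
{"api": "arm_command", "payload": {
  "plan": [
    [[-1, 0, 0, 0, -0.2, 0, 10], [-0.5, 0, 0, 0, 0, 0, 10]]
  ]
}}

```text
clock: 10.82
tool_pos: [0.5758, 0.1353, 0.248]
orientation: [0.992, 0.126, -0.0, -0.0]
force: [0.8, -0.8, -1.1]
width: 0.0205
```

Emit:
{"api": "arm_command", "payload": {
  "plan": [
    [[-0.3, 0, 0.8, 0, 0, 0, 10]]
  ]
}}

```text
clock: 10.9
tool_pos: [0.576, 0.1354, 0.2478]
orientation: [0.992, 0.126, 0.001, -0.0]
force: [-1.1, 0.1, 16.7]
width: 0.0207
```

```bash
python3 -c "
from h import *
to(.5757,.1356,.2476)
print(bot.read_state()['wrist_torque'])"
```

```text
t 10.9 pos [0.576  0.1354 0.2478] force [-1.1165  0.0587 16.6798] w 0.020654217405030602
shift mm [-0.2362 -0.3183  0.2414]
zaxis [ 0.001  0.001 -1.   ] level rotvec deg [-0.0392 -0.0717 -0.    ] yaw x-axis 14.515787119020727
[-0.3122  0.2601  0.0356]
```

The rod stops at the same height, 0.2478, in three presses with different side loads, so this is the bottom. Now I'll relax, release and withdraw straight up.

Emit:
{"api": "arm_command", "payload": {
  "plan": [
    [[0, 0, 0, 0, 0, 0, 10], [0, 0, 0, 0, 0, 0, 30], [0, 0, 0, 0, 0, 0, 50], [0, 0, 0, 0, 0, 0, 70], [0, 0, 0, 0, 0, 0, 70], [0, 0, 0, 0, 0, 0, 70], [0, 0, 0, 0, 0, 0, 70]]
  ]
}}

```text
clock: 11.48
tool_pos: [0.5762, 0.1356, 0.2474]
orientation: [0.992, 0.126, 0.001, -0.001]
force: [-0.7, 0.3, 0.3]
width: 0.0701
```

```bash
python3 -c "
from h import *
to(.5757,.1356,.2476)"
```

```text
t 11.4833 pos [0.5762 0.1356 0.2474] force [-0.7064  0.3148  0.3297] w 0.0700627383500522
shift mm [-0.493  -0.0995 -0.1682]
zaxis [ 0.0018  0.0016 -1.    ] level rotvec deg [-0.0646 -0.1222 -0.    ] yaw x-axis 14.527775397511311
```

Emit:
{"api": "arm_command", "payload": {
  "plan": [
    [[0, 0, -5, 0, 0, 0, 70], [0, 0, -10, 0, 0, 0, 70], [0, 0, -15, 0, 0, 0, 70], [0, 0, -20, 0, 0, 0, 70], [0, 0, -20, 0, 0, 0, 70], [0, 0, -20, 0, 0, 0, 70], [0, 0, -15, 0, 0, 0, 70], [0, 0, -5, 0, 0, 0, 70], [0, 0, 0, 0, 0, 0, 70]]
  ]
}}

```text
clock: 12.23
tool_pos: [0.5754, 0.1357, 0.3679]
orientation: [0.992, 0.127, 0.002, -0.001]
force: [-0.4, -0.3, -0.2]
width: 0.07
```

Emit:
{"api": "arm_command", "payload": {
  "plan": [
    [[0, 15, 0, 0, 0, 0, 70], [0, 30, 0, 0, 0, 0, 70], [0, 35, 0, 0, 0, 0, 70], [0, 35, 0, 0, 0, 0, 70], [0, 35, 0, 0, 0, 0, 70], [0, 35, 0, 0, 0, 0, 70], [0, 25, 0, 0, 0, 0, 70], [0, 10, 0, 0, 0, 0, 70], [0, 0, 0, 0, 0, 0, 70], [0, 0, 0, 0, 0, 0, 70]]
  ]
}}

```text
clock: 13.07
tool_pos: [0.6308, -0.0842, 0.3613]
orientation: [0.992, 0.13, -0.002, -0.002]
force: [-0.3, 0.7, 1.4]
width: 0.0701
```

```bash
python3 - <<'E'
from h import *
s=bot.read_state();print(s['clock'],s['tool_pos'],s['force'])
a=bot.grab_frame("side");b=bot.grab_frame("top")
f=lambda im,u,v:cv2.resize(im[v-60:v+60,u-48:u+48],None,fx=4,fy=4,interpolation=cv2.INTER_CUBIC)
cv2.imwrite("pics/post.png",np.hstack([f(a,250,225),f(b,175,215)]))
s0=cv2.imread("pics/side0.png")
for z in(.078,.092,.213):print(z,proj("side",[.5757,.1356,z]))
for q in("ring","bolt","flange","vblock","oil"):print(q,[d['centre'] for d in bot.recognise("side",q)[:1]])
E
```

```text
13.0667 [ 0.6308 -0.0842  0.3613] [-0.284   0.7088  1.4038]
0.078 [248.1738 250.7406]
0.092 [248.1625 245.37  ]
0.213 [248.0557 194.6279]
ring [[0.4753, -0.0033, 0.0117]]
bolt [[0.5705, 0.1622, 0.0473]]
flange [[0.7128, 0.0292, 0.0097]]
vblock [[0.6978, -0.1237, 0.0382]]
oil [[0.709, -0.259, 0.0596]]
```

View pics/post.png

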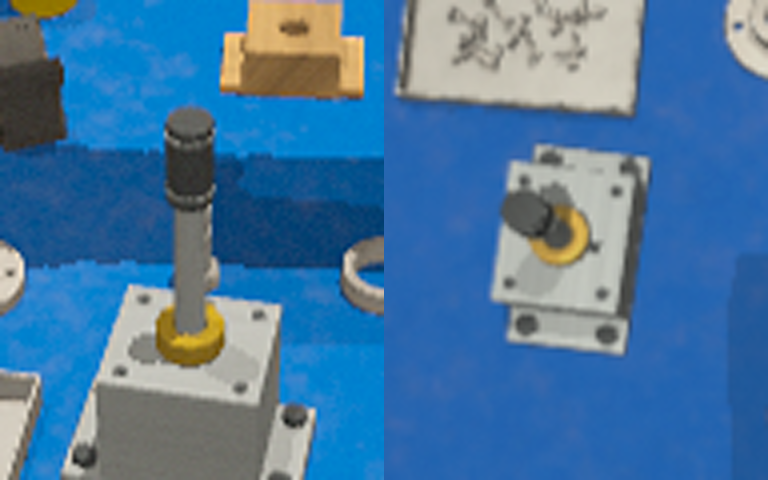

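The rod stands upright and free in the bore, with the collar lying on the face at crop (190,345) in the side view and (559,235) in the top view. The handle top is at row 194.5, and the bottomed height predicts 194.6. Handing in.

```bash
python3 -c "
from h import *
print(bot.hand_in())"
```

```text
the job is handed in; nothing more can be done
None
```

I took the depth rod out of its stand and lowered it into the bore until it stopped at about 34–35 mm. I then released it and handed the job in after about 13 s of robot time. It now stands upright in the bore with its collar lying on the housing's top face.

**One press was too hard:** the first contact with the bottom peaked at 44.7 N at the wrist. Allowing for the rod's weight and the collar's friction, I put that at about 41 N on the bottom. That is under the 45 N limit, but not as gentle as you asked. I took the force off at the next step and re-centred the rod.

**It is the bottom, not a jam:** after that I pressed more gently (9–17 N) with different side loads. The rod stopped at the same tool height each time, within 0.1 mm (0.2478–0.2479 m).

**Last checks:**
- **Seating:** in the side picture the handle's top sits at pixel row 194.5, and a fully seated rod should be at 194.6. The collar shows on the face in both views.
- **Robot clear:** after letting go, the gripper moved up and well away from the rod.
- **Bystanders:** the arm touched none of them that I know of. The final bolt reading was wrong: it gave y = 0.162, which is where the housing is. I did not compare the bystanders' positions before and after.

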